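# Set the light base to the green filter and switch its lamp

### The arm

A 6-joint arm with a two-finger parallel gripper is mounted at the origin on the work surface. World frame = base frame: x ahead of the robot, y to its left, z up, the work surface at z = 0. Lengths are in m, angles in rad, forces in N, time in s.
With the tool pointing down it reaches from about 0.35 to 0.775 m from the base axis. Payload 7.3 kg.
Tool frame: the origin (TCP) lies between the finger pads; the fingertips stand 8 mm ahead of it and the grasp point (between the pads) lies 11 mm behind it (robot.nose_length is the distance from the TCP to the fingertips, in m); z points along the fingers, y is the line along which they close (so a half turn about z gives the same grasp; the last joint's range is limited). The gripper opens to 92 mm and grips with 3 to 60 N. Pads are 19 mm wide; open, the fingers measure 130 mm over their backs; the gripper's body (75 mm by 190 mm) begins 47 mm behind the grasp point.
Start: joints at [1.117, 0.342, 1.524, -0, 1.275, -0.146], TCP at [0.159, 0.5, 0.235] pointing down, gripper open.
Joint ranges: [-2.53, 2.53], [-0.77, 2.02], [0.04, 2.7], [-1, 4.14], [0.28, 2.66], [-3.11, 3.11]. Speed limits (rad/s): [2.57, 2.57, 3.14, 3.14, 3.14, 3.14].

### API

Orientations are given as [roll, pitch, yaw] about the fixed x, y, z axes, in that order (R = Rz(yaw) Ry(pitch) Rx(roll)).
In Python, from cell import robot gives the robot as it stands. The module is installed in compiled form; this text tells all that it offers.
- The arm moves only by the shell command python3 -m jog 'ROWS' [FORCE]. ROWS is JSON, a list that holds one entry, the list of rows, each a list of 5 numbers: the gripper's target within -1 to 1 (fully open at 1, half-way at 0, shut at -1), then the shift along the tool's x, y, z in m, then the turn about the tool's z in rad. A call has 1 to 5 rows; each row is the pose to reach, as a shift and turn from the pose commanded when the call began, along the tool's axes at that moment; what a row does not reach only later rows make up. A row lasts 1/12 s, in which the tool goes at most 41.7 mm and 7.16 degrees, less where a joint would pass 70% of its speed; a pose out of reach is approached as far as the arm can. A call with a gripper value outside its range is refused whole. The fingers move at their own pace and stop on an object; FORCE is the grip in N (left out, the last holds). Time passes only in rows, so rows that repeat a pose let the fingers close. It gives the time, the measured TCP pose, the force, the opening and the grip force at its end, in the units of the state.
- robot.observe(): the state, without advancing time (a new reading comes with each control period).
- robot.read_camera(name): name is "scene" or "side" or "wrist"; returns the picture (420x560x3 uint8, red, green, blue); there is no depth.
- robot.camera_model(name): a dict with "camera_matrix" (3x3 intrinsics, pixels), "position" and "attitude" of the camera in the world; the wrist camera has in their place "mount" (4x4, takes a point from camera to tool coordinates, whose origin is the TCP and whose axes are the flange's). Camera axes: x right, y down, z forward; pixel columns grow to the right and rows downward; lengths in m; the calibration is good to about 2 mm. A picture is of the moment at which its call begins: read the wrist's pose just before it. camera_model takes no time and is no camera call.
- robot.hand_in(): hands the job in; it is judged then, once.
The state is a dict: "time": time; "qpos": joint angles; "qvel": joint speeds; "joint_efforts": joint torques, N m; "tool_pos": TCP position; "tool_rot": TCP orientation; "contact_force": force on the tool from outside, world axes, zero at the start; "torque": the same for the moment, N m; "opening": finger opening in m; "grip_force": force on a finger pad.
Only numpy, scipy, OpenCV 4.12 (cv2) and the standard library are available. Lean on these libraries where they do the work, as an engineer would, in place of code of your own. Each camera call takes 0.05 s, during which the arm holds its last target. There are 200 camera calls.

### The job

Push the black tab of the filter turret around until its white line points at the middle of the green label. Then, with the filter set, press the white round lamp button right down and let it come back up. Leave the seed dish on the base, the dish stack, the jar and the spatula where they are.

Things in the scene. Friction and masses are not known exactly. Their poses are not given: they have to be found in the camera images.
- turret_axis (a point): Point on the vertical axis of the filter turret, at the level of the flat top of the white light base (45 mm above the desk). The base is fixed, 230 mm deep, 340 mm wide; a round glass window with the seed dish fills the other half of its top. The turret is a dark steel disc of radius 48 mm whose top is 11 mm above the base's top (a small hub cap of radius 14 mm: 14 mm above it). A single black tab sticks out of it towards the robot's side and turns with it.
- turret (a joint): Turret angle in rad, growing anticlockwise seen from above, range -1.5 to 1.5 between end stops; 0 = tab square to the long front edge of the base. No spring and no clicks: it stays where it is left by friction (about 3 N at the tab pushes it). All labels lie between -1.2 and 1.2; the tab starts between two of them, within 0.2 of 0.
- tab_mid (a point): A point inside the tab, 66 mm from the turret axis and 17 mm above the base's top. The tab is an upright black block along a radius, reaching from 38 to 82 mm from the axis, 12 mm wide, from 2 mm to 32 mm above the base's top, with a white line along its top. Outside the disc (beyond 48 mm) its two flat sides are free to be pushed, either way. It only turns about the turret axis.
- tab_aim (a point): Turns with the turret: the point 100 mm from the axis, straight out along the tab's white line, 2 mm above the base's top. It lies over a label's centre when the tab points at that label.
- label_green: Green round label, diameter 22 mm, 2 mm thick, lying on the top of the base 100 mm from the turret axis; origin at the centre of its underside. Red, yellow and blue labels just like it take the other three places on the same circle; which colour lies where differs each time. Turret positions of the places: about -1.15, -0.55, 0.55 and 1.15 rad.
- lamp_button_top (a point): Centre of the top face of the lamp button, a white round push button (diameter 28 mm) in a black housing on the base's top. It is pressed straight down.
- lamp_button (a joint): Travel of the lamp button in m: 0 up, 0.006 fully down; a spring raises it again. Fully down takes about 5 N.
- seed_dish: Loose closed clear dish with brown seeds (some show as bumps under the lid), diameter 90 mm, 14 mm high, on the window of the base; origin at the centre of its underside. Not to be moved.
- dish_stack: Loose stack of four such dishes, diameter 90 mm, 58 mm high, on the desk beside the base's turret end; origin at the centre of its underside. Not to be moved.
- seed_jar: Loose jar with a white cap, diameter 48 mm, 65 mm high, on the desk beside the base's other end; origin at the centre of its underside. Not to be moved.
- spatula: Loose spatula, 160 mm long, lying on the desk behind the base, seen from the robot; origin on its underside. Not to be moved.

How it is judged:
On the way, in this order (a step that is already met when the one before it is completed fails the run):
1. the tab points at the green label (horizontal distance between tab_aim and label_green below 0.012 m), for 0.2 s.
2. the lamp button is pressed down while the tab points at the green label (horizontal distance between tab_aim and label_green below 0.012 m and value of joint lamp_button above 0.004 m), for 0.05 s.
At the end, for the whole second after the job is handed in: The tab points at the green label (its aim point within 12 mm of the label's centre, seen from above), the turret is still, the lamp button is up again (within 1.5 mm), and dish, stack, jar and spatula are within 15 mm of where they were (horizontal distance between tab_aim and label_green below 0.012 m and value of joint lamp_button below 0.0015 m and velocity of joint turret between -0.05 and 0.05 rad/s and distance of each of seed_dish, dish_stack, seed_jar, spatula from where it was at the start of the episode below 0.015 m); the robot touches nothing.
It fails at once if a dish, the jar or the spatula is lifted or moved more than 15 mm (distance of any of seed_dish, dish_stack, seed_jar, spatula from where it was at the start of the episode above 0.015 m).
It fails at once if the lamp button is pressed while the tab does not point at the green label (not (horizontal distance between tab_aim and label_green below 0.012 m) and value of joint lamp_button above 0.004 m).
It also fails if it takes over 45 s, if anything falls off the work surface, if the arm or the gripper's body presses on something with over 40 N, if the wrist force passes 120 N, or if a joint passes its speed limit or range.

## Working session

There is one attempt and no reset: what is moved stays moved. The work goes in short steps, Python scripts to look and compute and a shell command to move; the robot and the scene stay as the last step left them, time stands still between calls to the robot, and variables do not carry over. Pictures are saved under pics/ and viewed, at most 10 in all, crops included, and the job is handed in when it is done.

```bash
mkdir -p pics
python3 - <<'E'
from cell import robot
import cv2,numpy as np
s=robot.observe();print({k:np.round(v,3).tolist() for k,v in s.items()})
for n in("scene","side"):
    print(n,robot.camera_model(n))
    cv2.imwrite(f"pics/{n}0.png",robot.read_camera(n)[:,:,::-1])
print(robot.camera_model("wrist"))
E
```

```text
{'time': 0.0, 'qpos': [1.117, 0.343, 1.525, -0.0, 1.275, -0.146], 'qvel': [0.0, 0.002, -0.001, -0.002, 0.0, -0.0], 'joint_efforts': [-0.0, -43.126, -24.422, 0.072, 0.056, -0.0], 'tool_pos': [0.159, 0.5, 0.234], 'tool_rot': [-3.14, -0.0, 2.834], 'contact_force': [-0.105, 0.531, 0.397], 'torque': [0.038, -0.036, -0.017], 'grip_force': 0.0, 'opening': 0.092}
scene {'camera_matrix': array([[526.69779076,   0.        , 279.12748263],
       [  0.        , 526.69779076, 210.72452774],
       [  0.        ,   0.        ,   1.        ]]), 'position': array([1.07919984, 0.66644321, 0.92320235]), 'attitude': array([-2.39247693e+00, -2.35175445e-03,  2.56123288e+00])}
side {'camera_matrix': array([[387.3177871 ,   0.        , 278.55251535],
       [  0.        , 387.3177871 , 206.99566703],
       [  0.        ,   0.        ,   1.        ]]), 'position': array([0.35057219, 0.48168862, 0.57428106]), 'attitude': array([-2.32782093,  0.00917237, -2.61869211])}
{'camera_matrix': array([[289.99518286,   0.        , 283.37422813],
       [  0.        , 289.99518286, 210.91567857],
       [  0.        ,   0.        ,   1.        ]]), 'mount': array([[ 6.87781589e-04, -9.67368122e-01, -2.53374118e-01,
         6.78094132e-02],
       [ 9.99999633e-01,  5.35750108e-04,  6.69025558e-04,
        -4.45256327e-04],
       [-5.11448786e-04, -2.53374485e-01,  9.67368135e-01,
        -1.49301455e-01],
       [ 0.00000000e+00,  0.00000000e+00,  0.00000000e+00,
         1.00000000e+00]])}
```

View pics/scene0.png

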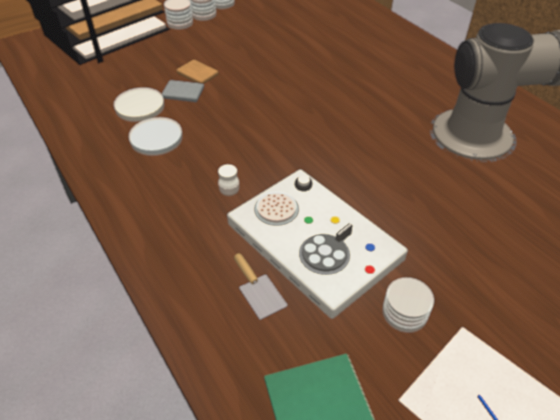

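View pics/side0.png

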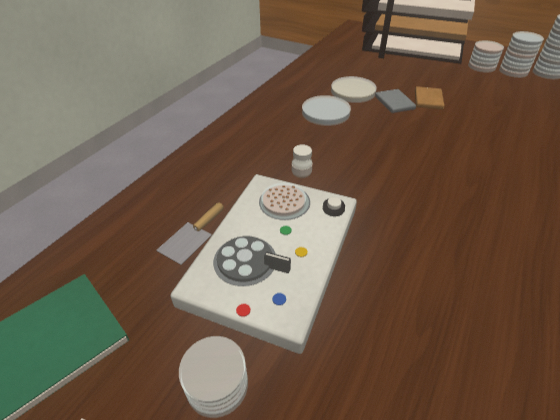

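The scene shows the turret hub at about (325,251), the tab at (344,232), green label (308,220) and button (303,181). In the side view these are at (244,256), (278,262), (286,230) and (334,203). I'll enlarge the side view.

Run:
```python
import cv2
a=cv2.imread("pics/side0.png")[170:320,170:370]
cv2.imwrite("pics/c1.png",cv2.resize(a,None,fx=4,fy=4,interpolation=cv2.INTER_CUBIC))
a=cv2.imread("pics/scene0.png")[165:315,225:415]
cv2.imwrite("pics/c2.png",cv2.resize(a,None,fx=4,fy=4,interpolation=cv2.INTER_CUBIC))
```

```text
(no output)
```

View pics/c1.png

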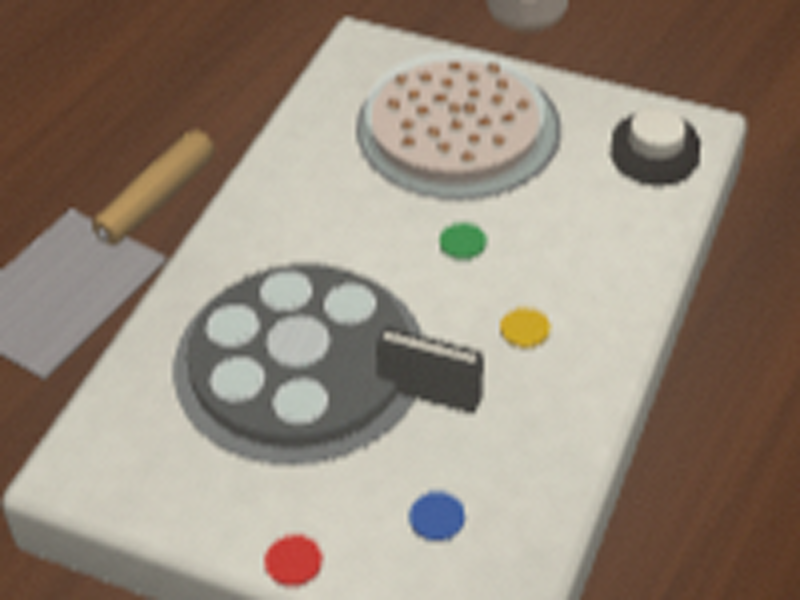

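View pics/c2.png

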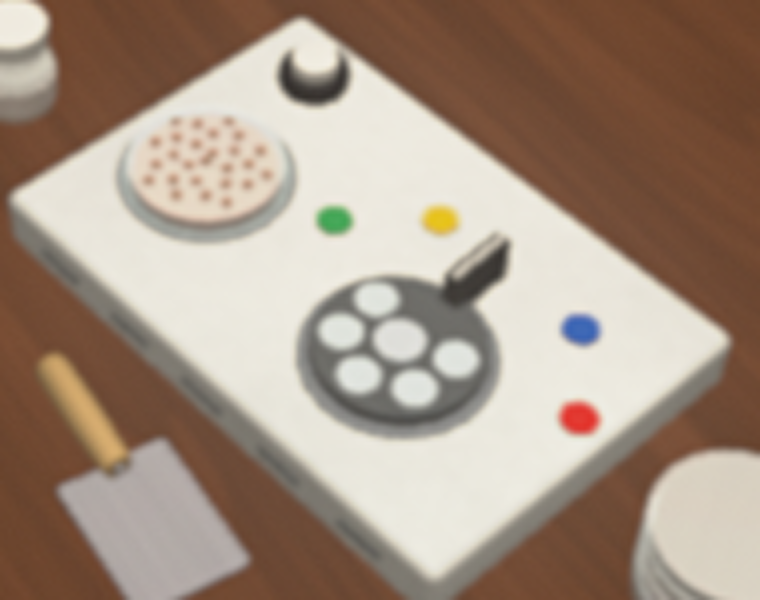

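```bash
cat > h.py <<'E'
import numpy as np
from scipy.spatial.transform import Rotation as R
from cell import robot
def cam(n,s=None):
    m=robot.camera_model(n);K=m["camera_matrix"]
    if n!="wrist": return K,R.from_euler('xyz',m["attitude"]).as_matrix(),np.array(m["position"])
    T=m["mount"];r=R.from_euler('xyz',s["tool_rot"]).as_matrix()
    return K,r@T[:3,:3],r@T[:3,3]+s["tool_pos"]
def ray(c,p):
    K,r,o=c;return r@np.linalg.solve(K,[p[0],p[1],1]),o
def at(c,p,z):
    d,o=ray(c,p);return o+d*(z-o[2])/d[2]
def tri(a,b):
    A=0;B=0
    for d,o in(a,b):
        d=d/np.linalg.norm(d);P=np.eye(3)-np.outer(d,d);A=A+P;B=B+P@o
    return np.linalg.solve(A,B)
E
python3 - <<'E'
from h import *
np.set_printoptions(precision=4,suppress=True)
N=["hub","green","yellow","blue","red","t0","t1","btn"]
Z=[.059]+[.047]*4+[.077]*2+[.066]
S=dict(side=((170,170),[(298,341),(463,241),(525,328),(437,516),(293,560),(384,335),(476,357),(658,132)]),
 scene=((225,165),[(400,340),(335,220),(440,220),(581,329),(579,418),(447,277),(503,238),(317,60)]))
rr={}
W={}
for n,(o,P) in S.items():
    c=cam(n);px=[(np.array(p)+.5)/4-.5+o for p in P]
    rr[n]=[ray(c,p) for p in px]; W[n]=np.array([at(c,p,z) for p,z in zip(px,Z)])
for i,k in enumerate(N): print(k,W["side"][i],W["scene"][i],tri(rr["side"][i],rr["scene"][i]))
from scipy.optimize import least_squares
for n in W:
    L=W[n][1:5,:2];f=least_squares(lambda q:np.hypot(*(L-q).T)-.1,W[n][0,:2])
    a=f.x;an=np.arctan2(*(L-a).T[::-1]);t=W[n][5:7,:2]
    print(n,a,f.fun,"lab ang",an,"tab ang",np.arctan2(*(t[1]-t[0])[::-1]),np.arctan2(*(t.mean(0)-a)[::-1]))
E
```

```text
hub [0.6188 0.1441 0.059 ] [0.618  0.1408 0.059 ] [0.6188 0.1428 0.0596]
green [0.5914 0.0482 0.047 ] [0.5908 0.0447 0.047 ] [0.5915 0.0465 0.0472]
yellow [0.5418 0.0806 0.047 ] [0.5416 0.0768 0.047 ] [0.5421 0.0785 0.0468]
blue [0.5274 0.1836 0.047 ] [0.5261 0.1803 0.047 ] [0.5273 0.1825 0.0481]
red [0.566  0.2284 0.047 ] [0.5651 0.2252 0.047 ] [0.5659 0.2272 0.0479]
t0 [0.5801 0.1356 0.077 ] [0.5815 0.1312 0.077 ] [0.5812 0.1323 0.0754]
t1 [0.5413 0.127  0.077 ] [0.5396 0.1258 0.077 ] [0.5408 0.1273 0.0785]
btn [ 0.536  -0.0454  0.066 ] [ 0.5369 -0.0508  0.066 ] [ 0.5368 -0.0499  0.0642]
side [0.6193 0.144 ] [-0.0002  0.0001  0.0001 -0.0002] lab ang [-1.8548 -2.4562  2.7348  2.1344] tab ang -2.92316168639173 -2.9285413997426923
scene [0.6183 0.1408] [-0.     -0.0001  0.0002 -0.0002] lab ang [-1.849  -2.4457  2.7362  2.1332] tab ang -3.0131112687760946 -2.9310172682298674
```

Two views agree to about 3 mm. The means are axis (0.619, 0.1425), tab heading −2.93, green heading −1.852, and button (0.537, −0.049) at z≈0.064–0.066. The plan is to straddle the tab lightly with the fingers and carry it round 1.08 rad.

```bash
cat > go.py <<'E'
import sys
from h import *
def d(x,y,z,yaw):
    s=robot.observe();M=R.from_euler('xyz',s["tool_rot"]).as_matrix()
    v=M.T@(np.array([x,y,z])-s["tool_pos"]);t=-((yaw-s["tool_rot"][2]+np.pi)%(2*np.pi)-np.pi)
    print("shift",v.round(4),"turn",round(t,3),"pos",np.round(s["tool_pos"],4),"yaw",round(s["tool_rot"][2],3),"F",np.round(s["contact_force"],1),"t",s["time"])
if len(sys.argv)>1:d(*map(float,sys.argv[1:5]))
E
R='[0,-0.488,-0.234,0.06,-0.52]'
python3 -m jog '[[[0,-0.488,-0.234,0.06,-0.52],[0,-0.488,-0.234,0.06,-0.52],[0,-0.488,-0.234,0.06,-0.52],[0,-0.488,-0.234,0.06,-0.52],[0,-0.488,-0.234,0.06,-0.52]]]' 5
python3 go.py 0.553 0.1285 0.16 -2.93
```

```text
time: 0.52
tool_pos: [0.2966, 0.3712, 0.2136]
tool_rot: [3.141, -0.0, -2.923]
contact_force: [0.4, 1.3, -0.4]
opening: 0.0629
grip_force: 0.0
shift [-0.1976 -0.2926  0.0535] turn 0.007 pos [0.2966 0.3712 0.2136] yaw -2.923 F [ 0.4  1.3 -0.4] t 0.5167
```

```bash
python3 -m jog '[[[0,-0.197,-0.292,0.053,0],[0,-0.197,-0.292,0.053,0],[0,-0.197,-0.292,0.053,0],[0,-0.197,-0.292,0.053,0],[0,-0.197,-0.292,0.053,0]]]' 5
python3 go.py 0.553 0.1285 0.16 -2.93
```

```text
time: 0.93
tool_pos: [0.4458, 0.2277, 0.1825]
tool_rot: [3.141, -0.0, -2.929]
contact_force: [0.5, 0.8, 0.5]
opening: 0.046
grip_force: 0.0
shift [-0.084  -0.1196  0.0224] turn 0.001 pos [0.4458 0.2277 0.1825] yaw -2.929 F [0.5 0.8 0.5] t 0.9333
```

```bash
python3 -m jog '[[[0,-0.082,-0.117,0.022,0],[0,-0.082,-0.117,0.022,0],[0,-0.082,-0.117,0.022,0],[0,-0.082,-0.117,0.022,0],[0,-0.082,-0.117,0.022,0]]]' 5
python3 - <<'E'
import go,cv2
go.d(.553,.1285,.065,-2.93)
s=go.robot.observe();c=go.cam("wrist",s);cv2.imwrite("pics/w1.png",go.robot.read_camera("wrist")[:,:,::-1])
import numpy as np
K,r,o=c
for P in([.6188,.1425,.059],[.5543,.1287,.077],[.591,.0465,.047]):
    q=K@(r.T@(np.array(P)-o));print(P,(q[:2]/q[2]).round(1))
E
```

```text
time: 1.35
tool_pos: [0.5519, 0.1289, 0.1594]
tool_rot: [-3.141, -0.001, -2.934]
contact_force: [-0.1, -1.3, -0.6]
opening: 0.0457
grip_force: 0.0
shift [-0.0011 -0.0005  0.0944] turn -0.004 pos [0.5519 0.1289 0.1594] yaw -2.934 F [-0.1 -1.3 -0.6] t 1.35
[0.6188, 0.1425, 0.059] [283.2 283. ]
[0.5543, 0.1287, 0.077] [283.  222.1]
[0.591, 0.0465, 0.047] [190.5 232. ]
```

View pics/w1.png

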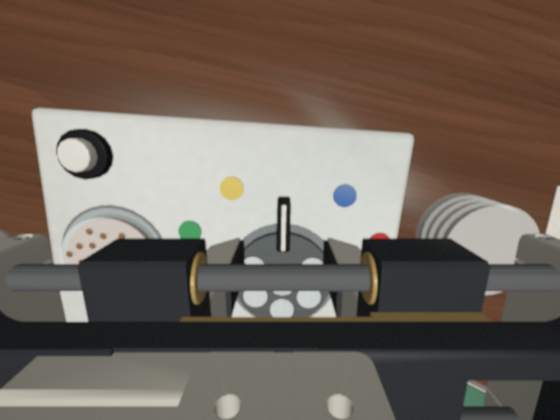

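The wrist view confirms the estimate. The tab line is centred at about (284,225) and the green label at (190,231), against a prediction of (190.5,232). Now descend over the tab and grip it lightly.

```bash
python3 -m jog '[[[0,0,0,0.035,0],[0,0,0,0.07,0],[0,0,0,0.094,0],[0,0,0,0.094,0],[-1,0,0,0.094,0]]]' 4
python3 -m jog '[[[-1,0,0,0,0],[-1,0,0,0,0],[-1,0,0,0,0],[-1,0,0,0,0],[-1,0,0,0,0]]]' 4
python3 - <<'E'
import numpy as np
# shift in current tool axes for turning by a about turret axis, start heading 'h', tcp p
p=np.array([.553,.1287]);c=np.array([.6188,.1425]);h=-2.932
ex=np.array([np.cos(h),np.sin(h)]);ey=np.array([np.sin(h),-np.cos(h)])
for k in range(1,11):
    a=.108*k;C,S=np.cos(a),np.sin(a);q=c+np.array([[C,-S],[S,C]])@(p-c)-p
    print(k,(ex@q).round(4),(ey@q).round(4),round(-a,3))
E
```

```text
time: 1.82
tool_pos: [0.5483, 0.1333, 0.0666]
tool_rot: [3.141, -0.003, -2.928]
contact_force: [-0.3, -0.2, -0.3]
opening: 0.0428
grip_force: 0.0
time: 2.23
tool_pos: [0.5505, 0.132, 0.0683]
tool_rot: [-3.141, 0.003, -2.929]
contact_force: [-0.3, -2.6, 5.2]
opening: 0.0132
grip_force: 4.0
1 -0.0004 -0.0072 -0.108
2 -0.0015 -0.0144 -0.216
3 -0.0034 -0.0214 -0.324
4 -0.0061 -0.0282 -0.432
5 -0.0095 -0.0346 -0.54
6 -0.0135 -0.0406 -0.648
7 -0.0182 -0.0462 -0.756
8 -0.0234 -0.0512 -0.864
9 -0.0292 -0.0556 -0.972
10 -0.0354 -0.0594 -1.08
```

```bash
python3 -m jog '[[[-1,-0.0003,-0.006,0,-0.09],[-1,-0.0011,-0.012,0,-0.18],[-1,-0.0024,-0.0179,0,-0.27],[-1,-0.0043,-0.0236,0,-0.36],[-1,-0.0067,-0.0291,0,-0.45]]]' 4
python3 -m jog '[[[-1,-0.0003,-0.006,0,-0.09],[-1,-0.0011,-0.012,0,-0.18],[-1,-0.0024,-0.0179,0,-0.27],[-1,-0.0043,-0.0236,0,-0.36],[-1,-0.0067,-0.0291,0,-0.45]]]' 4
python3 -m jog '[[[-1,-0.0003,-0.006,0,-0.09],[-1,-0.0011,-0.012,0,-0.18],[-1,-0.0011,-0.012,0,-0.18],[-1,-0.0011,-0.012,0,-0.18]]]' 4
python3 - <<'E'
import go,numpy as np
go.d(.6188+.066*np.cos(-1.852),.1425+.066*np.sin(-1.852),.065,-1.852)
p=go.robot.observe()["tool_pos"];print(np.arctan2(p[1]-.1425,p[0]-.6188),np.hypot(p[1]-.1425,p[0]-.6188))
E
```

```text
time: 2.65
tool_pos: [0.5611, 0.1054, 0.0674]
tool_rot: [3.14, -0.002, -2.475]
contact_force: [-4.2, 0.7, 3.7]
opening: 0.0134
grip_force: 4.0
time: 3.07
tool_pos: [0.5836, 0.0858, 0.0666]
tool_rot: [3.137, -0.003, -2.025]
contact_force: [-5.8, -3.5, 1.7]
opening: 0.0137
grip_force: 3.9
time: 3.4
tool_pos: [0.5963, 0.081, 0.0666]
tool_rot: [3.14, -0.002, -1.85]
contact_force: [-0.0, -4.8, -1.7]
opening: 0.0129
grip_force: 4.0
shift [ 0.0006 -0.0046  0.0016] turn 0.002 pos [0.5963 0.081  0.0666] yaw -1.85 F [-0.  -4.8 -1.7] t 3.4
-1.921711724513713 0.06552721349139548
```

```bash
python3 -m jog '[[[-0.1,0,0,0,0],[-0.1,0,0,0,0],[-0.1,0,0,0,0],[-0.1,0,0,-0.03,0],[-0.1,0,0,-0.06,0]]]' 4
python3 -m jog '[[[-0.1,0,0,-0.03,0],[-0.1,0,0,-0.035,0],[-0.1,0,0,-0.035,0],[-0.1,0,0,-0.035,0]]]' 4
python3 - <<'E'
import go,cv2,numpy as np
s=go.robot.observe();c=go.cam("wrist",s)
a=go.robot.read_camera("wrist")[:,:,::-1]
b=go.robot.read_camera("side")[:,:,::-1];cv2.imwrite("pics/s2full.png",b);cv2.imwrite("pics/w2full.png",a)
f=lambda i:cv2.resize(i,None,fx=4,fy=4,interpolation=cv2.INTER_CUBIC)
cv2.imwrite("pics/m2.png",np.hstack([f(a[100:250,230:330]),f(b[190:340,210:310])]))
np.save("s2.npy",np.r_[s["tool_pos"],s["tool_rot"]]);print(s["tool_pos"],s["tool_rot"])
K,r,o=c
for P in([.6188,.1425,.059],[.591,.0465,.047]):
    q=K@(r.T@(np.array(P)-o));print(P,(q[:2]/q[2]).round(1))
E
```

```text
time: 3.82
tool_pos: [0.5954, 0.0825, 0.126]
tool_rot: [3.137, -0.001, -1.849]
contact_force: [2.2, 0.4, 0.2]
opening: 0.0398
grip_force: 0.0
time: 4.15
tool_pos: [0.5964, 0.0825, 0.1616]
tool_rot: [3.141, 0.0, -1.849]
contact_force: [-0.4, -1.1, -0.3]
opening: 0.0415
grip_force: 0.0
[0.59639002 0.08246408 0.16162514] [ 3.14138699e+00  2.68696492e-04 -1.84926043e+00]
[0.6188, 0.1425, 0.059] [278.1 277.7]
[0.591, 0.0465, 0.047] [278.2 171.5]
```

View pics/m2.png

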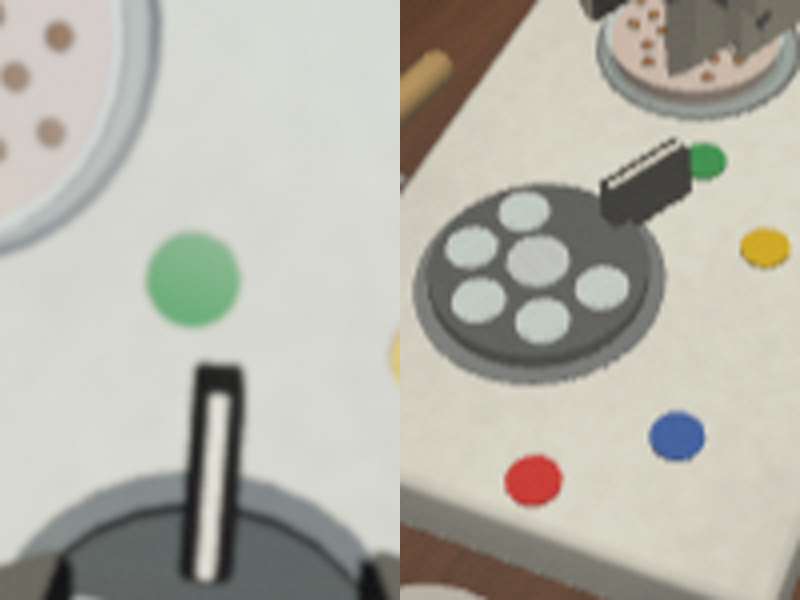

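Wrist crop: the green label's centre is at (194,279), and the tab line runs from (204,580) to (219,392), so the tab looks slightly off. I'll compute the error.

Run:
```python
from h import *
v=np.load("s2.npy");c=cam("wrist",dict(tool_pos=v[:3],tool_rot=v[3:]))
f=lambda u,w,z:at(c,((u+.5)/4-.5+230,(w+.5)/4-.5+100),z)
g=f(194,279,.047);a=f(204,580,.077);b=f(219,392,.077);M=R.from_euler('xyz',v[3:]).as_matrix()
print(g,a,b);ax=np.array([.6188,.1425])
h=lambda p:np.arctan2(p[1],p[0])
print("green",h(g[:2]-ax),np.linalg.norm(g[:2]-ax),"line",h((b-a)[:2]),"radii",np.hypot(*(a[:2]-ax)),np.hypot(*(b[:2]-ax)),"from ax",h(a[:2]-ax),h(b[:2]-ax))
# side view line vs green: 
c=cam("side");f=lambda u,w,z:at(c,((u-400+.5)/4-.5+210,(w+.5)/4-.5+190),z)
ax=np.array([.6193,.144]);print("side line",h((f(680,142,.077)-f(603,183,.077))[:2]),h(f(641,162,.077)[:2]-ax))
```

```text
[0.59055344 0.04463377 0.047     ] [0.60500339 0.10399525 0.077     ] [0.59060714 0.06514112 0.077     ]
green -1.8517841891121267 0.10186101932243666 line -1.9256340779840468 radii 0.04090186171821403 0.08233610707179004 from ax -1.9148543044106123 -1.9202791202174176
side line -1.9889041475255305 -1.8787078212828923
```

Tab heading is about −1.917 and green is −1.852, so about 6 mm short at the label. That is within tolerance, but I'll regrip and nudge it 4 mm.

```bash
python3 -m jog '[[[-0.1,0,0,0.035,0],[-0.1,0,0,0.07,0],[-0.1,0,0,0.095,0],[-0.1,0,0,0.095,0],[-1,0,0,0.095,0]]]' 4
python3 -m jog '[[[-1,0,0,0,0],[-1,0,0,0,0],[-1,0,-0.002,0,0],[-1,0,-0.0045,0,0],[-1,0,-0.0045,0,0]]]' 4
python3 -m jog '[[[-1,0,0,0,0],[-1,0,0,0,0]]]' 4
python3 go.py 0.6004 0.0791 0.065 -1.852
python3 -m jog '[[[-0.1,0,0,0,0],[-0.1,0,0,0,0],[-0.1,0,0,0,0],[-0.1,0,0,-0.03,0],[-0.1,0,0,-0.06,0]]]' 4
python3 -m jog '[[[-0.1,0,0,-0.03,0],[-0.1,0,0,-0.035,0],[-0.1,0,0,-0.035,0],[-0.1,0,0,-0.035,0]]]' 4
python3 - <<'E'
import go,cv2,numpy as np
s=go.robot.observe()
a=go.robot.read_camera("wrist")[:,:,::-1]
np.save("s3.npy",np.r_[s["tool_pos"],s["tool_rot"]])
cv2.imwrite("pics/m3.png",cv2.resize(a[100:250,200:360],None,fx=4,fy=4,interpolation=cv2.INTER_CUBIC))
go.d(.537,-.049,.12,-1.852)
E
```

```text
time: 4.67
tool_pos: [0.5953, 0.0822, 0.0649]
tool_rot: [3.137, -0.001, -1.849]
contact_force: [1.1, 0.2, -0.2]
opening: 0.038
grip_force: 0.0
time: 5.08
tool_pos: [0.6014, 0.0809, 0.0682]
tool_rot: [-3.141, 0.0, -1.849]
contact_force: [-3.0, -0.5, 5.0]
opening: 0.0117
grip_force: 4.0
time: 5.25
tool_pos: [0.6014, 0.0809, 0.0681]
tool_rot: [-3.14, 0.0, -1.849]
contact_force: [-2.6, 0.2, 5.4]
opening: 0.0119
grip_force: 4.0
shift [0.002  0.0005 0.0031] turn 0.003 pos [0.6014 0.0809 0.0681] yaw -1.849 F [-2.6  0.2  5.4] t 5.25
time: 5.67
tool_pos: [0.5998, 0.0809, 0.1257]
tool_rot: [3.137, -0.001, -1.849]
contact_force: [1.3, 0.5, 0.6]
opening: 0.0393
grip_force: 0.0
time: 6.0
tool_pos: [0.6008, 0.081, 0.1614]
tool_rot: [3.141, 0.0, -1.849]
contact_force: [-0.0, -0.6, 0.1]
opening: 0.0412
grip_force: 0.0
shift [0.1423 0.025  0.0407] turn 0.003 pos [0.6003 0.081  0.1605] yaw -1.849 F [-0.8 -1.  -0.2] t 6.05
```

View pics/m3.png

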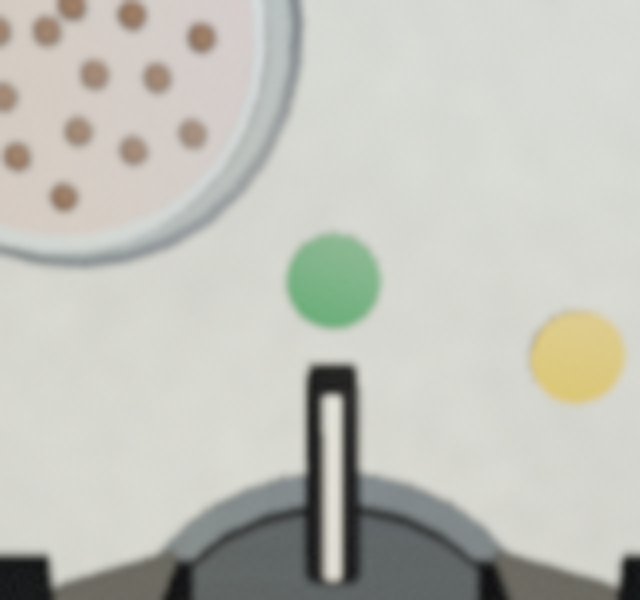

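The line (x≈333) runs straight at the green centre (333,280), so the filter is set. Now close the fingers and move over the button, checking its position against the first wrist picture, where it is at about (75,155).

```bash
python3 -c "
from h import *
c=cam('wrist',dict(tool_pos=[.5519,.1289,.1594],tool_rot=[-3.141,-.001,-2.934]));print(at(c,(75,155),.065))"
python3 -m jog '[[[-1,0,0,-0.02,0],[-1,0.142,0.025,-0.02,0],[-1,0.142,0.025,-0.02,0],[-1,0.142,0.025,-0.02,0],[-1,0.142,0.025,-0.02,0]]]' 20
python3 -m jog '[[[-1,0,0,0,0],[-1,0,0,0,0],[-1,0,0,0,0],[-1,0,0,0,0]]]'
python3 go.py 0.537 -0.05 0.076 -1.852
```

```text
[ 0.53642531 -0.05067012  0.065     ]
time: 6.47
tool_pos: [0.5351, -0.0516, 0.18]
tool_rot: [3.137, -0.001, -1.851]
contact_force: [0.9, 0.0, 0.0]
opening: 0.0125
grip_force: 0.0
time: 6.8
tool_pos: [0.5382, -0.0476, 0.1812]
tool_rot: [3.14, 0.0, -1.848]
contact_force: [0.1, -0.8, -0.4]
opening: 0.0006
grip_force: 0.0
shift [0.0026 0.0003 0.1052] turn 0.004 pos [ 0.5382 -0.0476  0.1812] yaw -1.848 F [ 0.1 -0.8 -0.4] t 6.8
```

```bash
python3 -m jog '[[[-1,0.0025,0,0.04,0],[-1,0.0025,0,0.075,0],[-1,0.0025,0,0.1,0],[-1,0.0025,0,0.103,0],[-1,0.0025,0,0.103,0]]]'
python3 -m jog '[[[-1,0,0,0.002,0],[-1,0,0,0.004,0],[-1,0,0,0.005,0],[-1,0,0,0.005,0]]]'
```

```text
time: 7.22
tool_pos: [0.5366, -0.0499, 0.0777]
tool_rot: [3.138, 0.0, -1.848]
contact_force: [0.2, -0.7, -0.6]
opening: 0.0007
grip_force: 0.0
time: 7.55
tool_pos: [0.5382, -0.0511, 0.0751]
tool_rot: [-3.139, 0.0, -1.849]
contact_force: [0.4, 0.7, 1.3]
opening: 0.0004
grip_force: 0.7
```

```bash
python3 -m jog '[[[-1,0,0,0.0015,0],[-1,0,0,0.003,0],[-1,0,0,0.003,0]]]'
python3 -m jog '[[[-1,0,0,0.0015,0],[-1,0,0,0.003,0],[-1,0,0,0.003,0]]]'
```

```text
time: 7.8
tool_pos: [0.5381, -0.0512, 0.0715]
tool_rot: [-3.139, 0.0, -1.85]
contact_force: [1.2, 0.4, 3.2]
opening: 0.0007
grip_force: 1.8
time: 8.05
tool_pos: [0.5381, -0.0512, 0.0692]
tool_rot: [-3.139, 0.0, -1.849]
contact_force: [1.0, 0.9, 10.8]
opening: 0.0007
grip_force: 5.3
```

```bash
python3 -m jog '[[[-1,0,0,0.001,0],[-1,0,0,0.001,0]]]'
python3 -m jog '[[[-1,0,0,-0.01,0],[-1,0,0,-0.04,0],[-1,0,0,-0.08,0],[-1,0,0,-0.11,0],[-1,0,0,-0.11,0]]]'
python3 -m jog '[[[-1,0.08,0,0,0],[-1,0.08,0,0,0],[-1,0.08,0,0,0],[-1,0.08,0,0,0],[-1,0.08,0,0,0]]]'
python3 - <<'E'
from cell import robot
import cv2
b=robot.read_camera("side")[:,:,::-1];cv2.imwrite("pics/s4.png",cv2.resize(b[120:320,150:400],None,fx=3,fy=3,interpolation=cv2.INTER_CUBIC))
E
```

```text
time: 8.22
tool_pos: [0.5382, -0.0512, 0.069]
tool_rot: [-3.139, 0.0, -1.849]
contact_force: [-1.8, 1.6, 17.8]
opening: 0.0005
grip_force: 9.1
time: 8.63
tool_pos: [0.5397, -0.0519, 0.1826]
tool_rot: [-3.132, -0.0, -1.849]
contact_force: [0.9, -0.3, 0.9]
opening: 0.0003
grip_force: 0.0
time: 9.05
tool_pos: [0.5228, -0.0999, 0.174]
tool_rot: [-3.141, -0.044, -1.894]
contact_force: [0.5, 0.2, 0.9]
opening: 0.0005
grip_force: 0.0
```

View pics/s4.png

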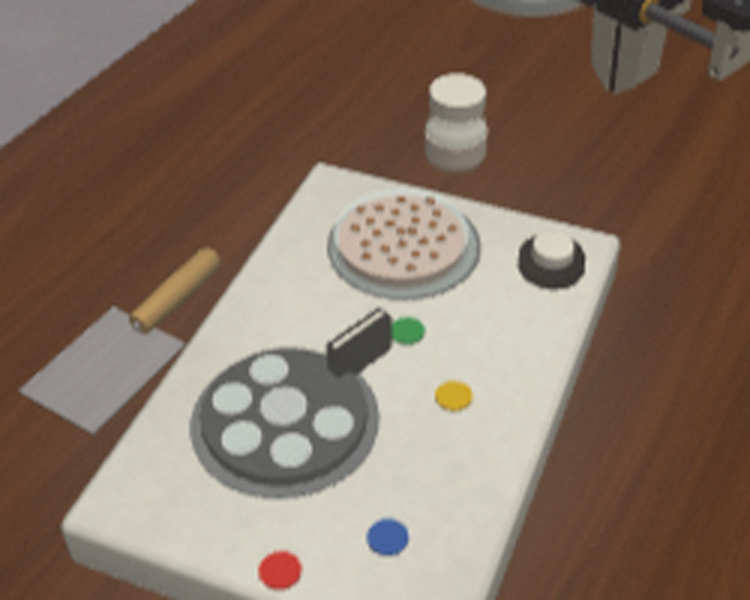

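The tab (tip near (390,322)) points at green (408,331). The button is up at (553,250), the other objects are in place and the arm is clear.

```bash
python3 -c "
from cell import robot
print(robot.hand_in())"
```

```text
the job is handed in; nothing more can be done
None
```

I turned the turret to the green label, pressed the lamp button fully down and let it come back up, and handed the job in; the hand-in returned no verdict, but the last picture showed the tab on green, the button up and the dish, jar and spatula in place (the dish stack was out of view).

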